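# Open the gearbox cover with a scraper and throw the feed lever into the marked notch

### The arm

A 6-joint arm with a two-finger parallel gripper is mounted at the origin on the work surface. World frame = base frame: x ahead of the robot, y to its left, z up, the work surface at z = 0. Lengths are in m, angles in rad, forces in N, time in s.
With the tool pointing down it reaches from about 0.25 to 0.775 m from the base axis. Payload 4 kg.
Tool frame: the origin (TCP) lies midway between the tips of the shut fingers; the grasp point (between the pads) lies 19 mm behind it; z points along the fingers, y is the line along which they close (so a half turn about z gives the same grasp; the last joint's range is limited). The gripper opens to 94 mm and grips with 3 to 60 N. Pads are 16 mm wide; open, the fingers measure 119 mm over their backs; the gripper's body (75 mm by 177 mm) begins 78 mm behind the grasp point.
Start: joints at [1.059, 0.087, 1.371, -0, 1.684, -0.103], TCP at [0.219, 0.505, 0.206] pointing down, gripper open.
Joint ranges: [-3.1, 3.1], [-0.76, 2.03], [0.27, 2.55], [-1.08, 4.22], [0.17, 2.65], [-2.57, 2.57]. Speed limits (rad/s): [2.79, 2.79, 3.14, 3.14, 3.14, 3.14].

### API

Orientations are given as [roll, pitch, yaw] about the fixed x, y, z axes, in that order (R = Rz(yaw) Ry(pitch) Rx(roll)).
In Python, from bench import robot gives the robot as it stands. The module is installed in compiled form; this text tells all that it offers.
- The arm moves only by the tool arm_command, never from a script. Its argument "targets" is a list of rows, each a list of 4 numbers: the shift along the world's x, y, z as a fraction of full scale, then the turn about the world's z as a fraction of full scale. A call has 1 to 8 rows; each row is the pose to reach, as a shift and turn from the pose commanded when the call began; what a row does not reach only later rows make up. Full scale, the value 1, is 0.5 m for a shift and 120 degrees for a turn. A row lasts 1/12 s, in which the tool goes at most 41.7 mm and 7.16 degrees, less where a joint would pass 70% of its speed; a pose out of reach is approached as far as the arm can. A call with a number of a shift or a turn outside -1 to 1 is refused whole. A call with a gripper value outside its range is refused whole. "claw" is the closure, from 0 (fully open) to 1 (shut), set as the call begins (left out, the last holds). The fingers move at their own pace and stop on an object; the grip force is fixed at half the most. Time passes only in rows, so rows that repeat a pose let the fingers close. It gives the time, the measured TCP pose, the force, the opening and the grip force at its end, in the units of the state.
- robot.get_obs(): the state, without advancing time (a new reading comes with each control period).
- robot.snapshot(name): name is "scene" or "top" or "wrist"; returns the picture (400x640x3 uint8, red, green, blue); there is no depth.
- robot.camera_info(name): a dict with "vfov" (degrees; the focal length in pixels is half the picture's height over the tangent of half this angle, whatever the lens; pixels are square), "cx", "cy" (the principal point, pixels), "extrinsics" (4x4, takes a point from camera to world coordinates); the wrist camera has in their place "T_tool_cam" (4x4, takes a point from camera to tool coordinates, whose origin is the TCP and whose axes are the flange's). Camera axes: x right, y up, looking along -z (the intrinsics and any distortion apply to the point x, -y, -z); pixel columns grow to the right and rows downward; lengths in m; the calibration is good to about 2 mm. The wrist camera is an equidistant fisheye: a pixel r from the principal point sees the ray r / f radians off the axis. A picture is of the moment at which its call begins: read the wrist's pose just before it. camera_info takes no time and is no camera call.
- robot.close_job(): hands the job in; it is judged then, once.
The state is a dict: "time": time; "joint_positions": joint angles; "qvel": joint speeds; "joint_torque": joint torques, N m; "tool_pos": TCP position; "ee_rot": TCP orientation; "wrist_force": force on the tool from outside, world axes, zero at the start; "wrist_torque": the same for the moment, N m; "width": finger opening in m; "finger_force": force on a finger pad.
Only numpy, scipy, OpenCV 4.12 (cv2) and the standard library are available. Lean on these libraries where they do the work, as an engineer would, in place of code of your own. Each camera call takes 0.05 s, during which the arm holds its last target. There are 200 camera calls.

### The job

With the flat scraper, not with the gripper's fingers, lever the green gearbox cover open by its free edge until it stands about upright on its hinge, and lay the scraper back on the bench, not touching the machine. Then lift the feed lever out of its notch by its wooden grip, swing it round to the notch marked by the big domed stud and let it drop fully home there. Let go of everything, leave the cover standing open, and leave the plane, the hammer and the tin where they are.

Things in the scene. Friction and masses are not known exactly. Their poses are not given: they have to be found in the camera images.
- machine: Green gearbox of a small bench planer, fixed to the bench: housing 220 (x) x 180 (y) x 60 mm high, with a flat deck on top at z = 60 mm; a grey motor on its +x side reaches x = 225 mm, z = 100 mm, a small pulley x = -140 mm. Origin: centre of the housing's underside; z up. The cover's hinge lies along the deck's +y edge, the cover's free edge at its -y side.
- cover (a joint): Opening angle of the green sheet-metal cover (220 x 190 x 85 mm high, 3 mm sheet, 0.25 kg, open below, no handle) that hides the deck and the lever. 0 shut, grows as the free edge rises, stop at 1.75 rad, 1.57 is upright. The hinge is stiff: the cover stays where it is left and needs about 3 N up at the free edge.
- cover_hinge (a point): Middle of the hinge axis, which runs along the machine's x; machine frame (0, 90, 60) mm.
- cover_edge (a point): Middle of the lower edge of the cover's front wall (moves with the cover). When shut it lies at machine (0, -100, 68) mm: 10 mm out beyond the housing's -y face and 8 mm above the deck, so the blade goes in under it anywhere along its 220 mm, moving to machine +y.
- scraper: Loose flat scraper lying flat, 210 mm long, 115 g. Origin at its underside where handle and blade meet; x points to the blade's tip, z up. Wooden handle 24 mm wide, 26 mm high, x from -110 to 0; thin steel blade 36 mm wide, 2.5 mm thick, x from 0 to 100. Handle and blade share the flat underside (z = 0).
- scraper_grip (a point): Point in the handle to grip, at scraper (-25, 0, 22) mm, near its centre of mass.
- scraper_tip (a point): Middle of the blade's front edge at its underside, scraper (100, 0, 0) mm.
- lever_swing (a joint): Angle of the feed lever about its upright pivot, counter-clockwise from above. Four notches at 0, 0.45, 0.90 and 1.35 rad; it starts in the one at 0. At angle a the lever points from the pivot along (cos b, sin b) of the machine's x, y with b = a - 2.246 rad.
- lever_lift (a joint): How far the lever is raised on its pivot against a spring (5 to 8 N down): 0 fully home in a notch, 0.018 m at most; it must be lifted at least 10 mm to pass over the steel lands between the notches. Let go over a notch it drops in, over a land it stays up at 9 mm. A notch has about 4 mm play to either side (6 mm at the grip).
- lever_pivot (a point): Foot of the lever's pivot on the deck, machine (0, 60, 60) mm. The notches are 80 mm from it.
- lever_knob (a point): Middle of the lever's upright, freely turning wooden grip, diameter 28 mm, 46 mm tall, 120 mm from the pivot; this point lies 52 mm above the deck when the lever is home, the grip's top 23 mm above it. The flat steel bar of the lever lies below the grip, 19 to 27 mm above the deck.
- lever_index (a point): Underside of the lever bar 105 mm from the pivot: it stands over a notch's mark when the lever is in that notch.
- mark: The big domed steel stud, diameter 21 mm, 14 mm high, standing on the deck 105 mm from the pivot, in line with the notch to choose (the one at 0.45, 0.90 or 1.35 rad). Origin: centre of its foot. The other two have only a small flat dark screw, 8 mm wide.
- plane: Bystander: wooden hand plane 150 x 50 x 35 mm with an upright blade, 82 mm high; origin at its underside, x along it.
- mallet: Bystander: small hammer 200 mm long lying flat, x towards the head.
- tin: Bystander: plain steel tin, diameter 70 mm, 90 mm high; origin at its underside.
Not all that is in view belongs to the job. Of the things like the scraper, leave any that is pink; of the rest the smaller one is meant.

How it is judged:
By the outcome, as a careful person would: the job done as asked, in the order asked, and still so for the second after the job is handed in, with the robot touching nothing.
It also fails if it takes over 61 s, if anything falls off the work surface, if the arm or the gripper's body presses on something with over 40 N, if the wrist force passes 120 N, or if a joint passes its speed limit or range.

## Working session

There is one attempt and no reset: what is moved stays moved. The work goes in short steps, Python scripts to look and compute and a tool call to move; the robot and the scene stay as the last step left them, time stands still between calls to the robot, and variables do not carry over. Pictures are saved under pics/ and viewed, at most 14 in all, crops included, and the job is handed in when it is done.

Besides the shell and the picture viewer there is one more tool, called after ">>>" by a JSON object that holds its "op" and its "data". arm_command: Moves the arm, as the interface text tells. Shift numbers are shares of 0.5 m and turn numbers shares of 120 degrees, none past 1 either way. Its arguments: {"type":"object","properties":{"targets":{"type":"array"},"claw":{"type":"number"}},"required":["targets"]}

```bash
mkdir -p pics; cat > h.py <<'E'
import numpy as np, cv2
from bench import robot
from scipy.spatial.transform import Rotation as R
def snap(n,f):
    p=robot.snapshot(n); cv2.imwrite('pics/'+f,p[:,:,::-1]); return p
def ray(n,u,v,obs=None):
    c=robot.camera_info(n); f=200/np.tan(np.radians(c['vfov'])/2)
    a=np.array([u-c['cx'],v-c['cy']],float)
    if n=='wrist':
        o=obs; T=np.eye(4); T[:3,:3]=R.from_euler('xyz',o['ee_rot']).as_matrix(); T[:3,3]=o['tool_pos']
        E=T@np.array(c['T_tool_cam']); r=np.hypot(*a); t=r/f
        d=np.array([a[0]/r*np.sin(t),-a[1]/r*np.sin(t),-np.cos(t)])
    else:
        E=np.array(c['extrinsics']); d=np.array([a[0]/f,-a[1]/f,-1])
        k=c.get('distortion')
    return E[:3,3],E[:3,:3]@d
def onz(n,u,v,z,obs=None):
    o,d=ray(n,u,v,obs); return o+d*(z-o[2])/d[2]
def proj(n,P):
    c=robot.camera_info(n); f=200/np.tan(np.radians(c['vfov'])/2); E=np.array(c['extrinsics'])
    q=E[:3,:3].T@(np.array(P)-E[:3,3]); return c['cx']+f*q[0]/-q[2], c['cy']-f*q[1]/-q[2]
E
python3 - <<'E'
from h import *
a=snap('top','t0.png');b=snap('scene','s0.png')
for n in('top','scene','wrist'): print(robot.camera_info(n))
print(robot.get_obs())
E
```

```text
{'vfov': 48.41755137909183, 'cx': 315.5716559518739, 'cy': 200.02541489515133, 'extrinsics': array([[-0.00545299,  0.97106222, -0.23876439,  0.22534095],
       [-0.99997264, -0.00410161,  0.00615637, -0.05161984],
       [ 0.0049989 ,  0.23879143,  0.97105801,  1.30546243],
       [ 0.        ,  0.        ,  0.        ,  1.        ]])}
{'vfov': 46.3254121839951, 'cx': 323.33465339593414, 'cy': 206.3296737553273, 'extrinsics': array([[ 0.3998466 , -0.76351853,  0.50711157,  1.24331807],
       [ 0.91651586,  0.33970071, -0.21119211, -0.34556795],
       [-0.01101707,  0.54922025,  0.83560502,  1.29859736],
       [ 0.        ,  0.        ,  0.        ,  1.        ]])}
{'vfov': 65.70646984690485, 'cx': 320.7356194127287, 'cy': 195.8270138963703, 'T_tool_cam': array([[-1.64245646e-04,  9.59672687e-01,  2.81119737e-01,
         8.23106308e-02],
       [ 9.99999869e-01,  2.93649927e-04, -4.18192589e-04,
         8.83943323e-04],
       [-4.83878796e-04,  2.81119631e-01, -9.59672610e-01,
        -1.79399489e-01],
       [ 0.00000000e+00,  0.00000000e+00,  0.00000000e+00,
         1.00000000e+00]])}
{'time': 0.1, 'joint_positions': array([ 1.05892906e+00,  8.78530368e-02,  1.37206792e+00,  2.61969499e-05,
        1.68355153e+00, -1.03091053e-01]), 'qvel': array([ 0.00148305, -0.00070198, -0.00318251,  0.00047436,  0.0002691 ,
       -0.00012114]), 'joint_torque': array([ 2.98081912e-03, -3.41249263e+01, -3.03302872e+01,  7.20535289e-02,
        3.03647888e-02, -1.17921563e-04]), 'tool_pos': array([0.21837901, 0.50427882, 0.20445439]), 'ee_rot': array([-3.13972548e+00, -2.19348149e-04,  2.73281915e+00]), 'wrist_force': array([0.09075704, 0.48366128, 0.0669434 ]), 'wrist_torque': array([-0.03882345, -0.05366649, -0.05438563]), 'finger_force': 0.0, 'width': 0.09429570088118489}
```

View pics/t0.png

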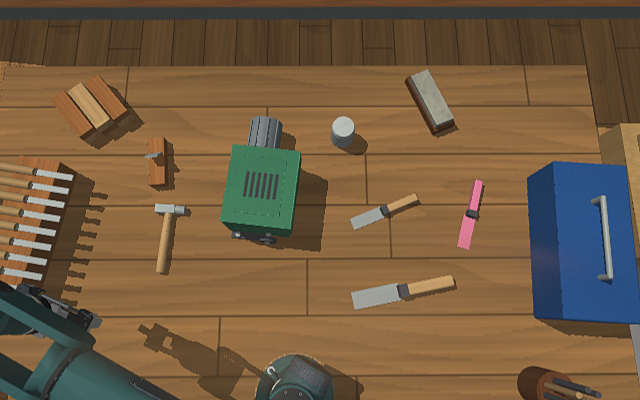

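View pics/s0.png

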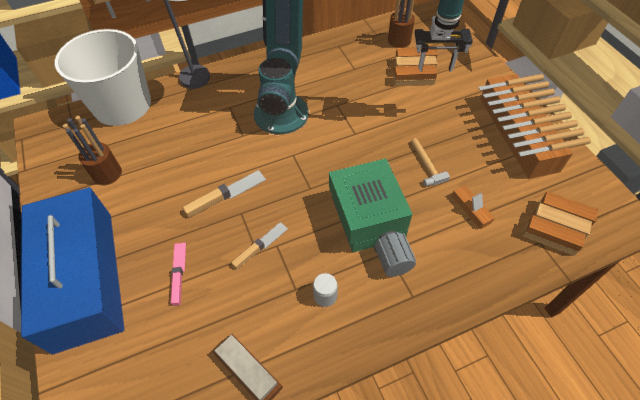

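Top view: the machine is at about (262,190) with its motor up, which is world +x, and the free edge on the right. The small scraper's tip is at (352,225) and its handle end at (418,198). The pink scraper is at (470,215), and the big one below at (400,290) is excluded. Next I'll zoom in to measure.

```bash
python3 - <<'E'
from h import *
t=cv2.imread('pics/t0.png'); s=cv2.imread('pics/s0.png')
a=cv2.resize(t[105:255,215:435],None,fx=3.6,fy=3.6,interpolation=cv2.INTER_CUBIC)
cv2.imwrite('pics/c0.png',a)
g=cv2.inRange(cv2.cvtColor(t,cv2.COLOR_BGR2HSV),(60,90,90),(85,255,255))
n,l,st,c=cv2.connectedComponentsWithStats(g);i=1+st[1:,4].argmax();print(st[i])
m=(l==i).astype(np.uint8); cn=max(cv2.findContours(m,0,2)[0],key=cv2.contourArea)
ap=cv2.approxPolyDP(cn,4,True)[:,0]; print(ap.tolist())
for p in ap: print(p,*[onz('top',*p,z).round(4) for z in(.153,.068)])
h=cv2.cvtColor(t,cv2.COLOR_BGR2HSV)
sub=h[185:240,340:425]; w=((sub[...,1]<50)&(sub[...,2]>110)).astype(np.uint8)
cn=max(cv2.findContours(w,0,2)[0],key=cv2.contourArea)+[340,185]
bx=cv2.boxPoints(cv2.minAreaRect(cn)); print('blade',bx.round(1).tolist())
for p in bx: print(onz('top',*p,.0025).round(4))
E
```

```text
[ 220  144   81   86 4942]
[[233, 144], [220, 220], [290, 229], [300, 152]]
[233 144] [0.6684 0.1673 0.153 ] [0.701  0.1835 0.068 ]
[220 220] [0.4556 0.1933 0.153 ] [0.4725 0.2114 0.068 ]
[290 229] [0.4307 0.0086 0.153 ] [0.4458 0.0131 0.068 ]
[300 152] [ 0.6444 -0.017   0.153 ] [ 0.6753 -0.0144  0.068 ]
blade [[349.20001220703125, 218.39999389648438], [379.0, 206.0], [383.70001220703125, 217.3000030517578], [354.0, 229.6999969482422]]
[ 0.4888 -0.1602  0.0025]
[ 0.5264 -0.2506  0.0025]
[ 0.4917 -0.2633  0.0025]
[ 0.4545 -0.1733  0.0025]
```

View pics/c0.png

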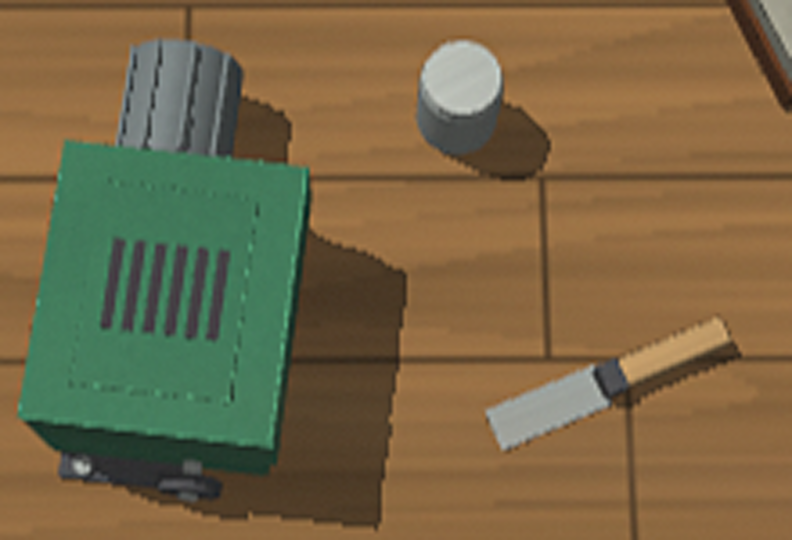

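Zoomed crop: the cover's top face has corners at (65,142), (308,170), (272,450) and (20,415) in the crop, which gives yaw ≈ -7° and origin ≈ (0.550, 0.093). The scraper blade measures 98 x 37 mm as expected, heading 112.5°, origin (0.510, -0.259). I'll move above its handle now.

>>> {"op": "arm_command", "data": {"targets": [[0.24,-0.62,0.02,-0.12],[0.24,-0.62,0.02,-0.12],[0.24,-0.62,0.02,-0.12],[0.24,-0.62,0.02,-0.12],[0.24,-0.62,0.02,-0.12],[0.24,-0.62,0.02,-0.12],[0.24,-0.62,0.02,-0.12],[0.24,-0.62,0.02,-0.12]], "claw": 0.3}}

```text
time: 0.77
tool_pos: [0.3385, 0.1927, 0.2152]
ee_rot: [3.142, 0.0, 2.482]
wrist_force: [2.0, -0.8, 1.6]
width: 0.066
finger_force: 0.0
```

>>> {"op": "arm_command", "data": {"targets": [[0.24,-0.62,0.0,-0.12],[0.24,-0.62,0.0,-0.12],[0.24,-0.62,0,-0.12],[0.24,-0.62,0,-0.12],[0.24,-0.62,0,-0.12],[0.24,-0.62,0,-0.12],[0.24,-0.62,0,-0.12],[0.24,-0.62,0,-0.12]]}}

```text
time: 1.43
tool_pos: [0.4586, -0.1175, 0.2151]
ee_rot: [-3.142, -0.0, 2.229]
wrist_force: [0.1, 0.6, 0.0]
width: 0.0655
finger_force: 0.0
```

>>> {"op": "arm_command", "data": {"targets": [[0.118,-0.32,-0.05,-0.127],[0.118,-0.32,-0.05,-0.127],[0.118,-0.32,-0.05,-0.127],[0.118,-0.32,-0.05,-0.127],[0.118,-0.32,-0.05,-0.127],[0.118,-0.32,-0.05,-0.127],[0.118,-0.32,-0.05,-0.127]]}}

```text
time: 2.02
tool_pos: [0.5172, -0.2748, 0.1897]
ee_rot: [-3.141, -0.002, 1.964]
wrist_force: [-0.1, -0.3, 0.6]
width: 0.0656
finger_force: 0.0
```

```bash
python3 - <<'E'
from h import *
o=robot.get_obs(); p=snap('wrist','w1.png'); print(o['tool_pos'],o['ee_rot'])
h=cv2.cvtColor(p,cv2.COLOR_RGB2HSV)
w=((h[...,1]<60)&(h[...,2]>110)).astype(np.uint8)
for cn in cv2.findContours(w,0,2)[0]:
    if cv2.contourArea(cn)>800:
        bx=cv2.boxPoints(cv2.minAreaRect(cn)); print(bx.round().tolist(),[onz('wrist',*q,.0025,o).round(4).tolist() for q in bx])
E
```

```text
[ 0.51722438 -0.27482106  0.18968243] [-3.14091350e+00 -2.27309307e-03  1.96368923e+00]
[[0.0, 399.0], [0.0, 313.0], [49.0, 313.0], [49.0, 399.0]] [[-0.5373, -1.8694, 0.0025], [-0.1612, -0.9459, 0.0025], [0.081, -0.7697, 0.0025], [-0.0354, -1.2869, 0.0025]]
[[35.0, 299.0], [111.0, 258.0], [126.0, 286.0], [50.0, 328.0]] [[0.035, -0.7581, 0.0025], [0.2553, -0.5208, 0.0025], [0.2905, -0.5613, 0.0025], [0.0767, -0.8222, 0.0025]]
[[224.0, 275.0], [251.0, 221.0], [268.0, 229.0], [241.0, 283.0]] [[0.445, -0.457, 0.0025], [0.4568, -0.3623, 0.0025], [0.481, -0.3646, 0.0025], [0.4715, -0.4598, 0.0025]]
[[525.0, 186.0], [543.0, 134.0], [579.0, 146.0], [561.0, 198.0]] [[0.7919, -0.1715, 0.0025], [0.7828, -0.0908, 0.0025], [0.8649, -0.0687, 0.0025], [0.8751, -0.1568, 0.0025]]
[[304.0, 79.0], [334.0, 79.0], [334.0, 162.0], [304.0, 162.0]] [[0.4547, -0.1735, 0.0025], [0.487, -0.1602, 0.0025], [0.5254, -0.2516, 0.0025], [0.4921, -0.2654, 0.0025]]
[[127.0, 123.0], [144.0, 19.0], [177.0, 24.0], [159.0, 129.0]] [[0.2465, -0.3028, 0.0025], [0.22, -0.1619, 0.0025], [0.2732, -0.1585, 0.0025], [0.2997, -0.2931, 0.0025]]
```

View pics/w1.png

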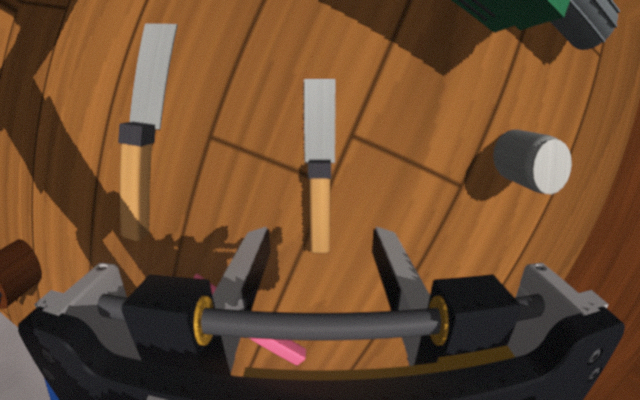

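The wrist view shows the blade at (304–334, 79–162) and the handle between the fingers, heading 112.5°, in agreement with the top view. I'll descend and grip.

>>> {"op": "arm_command", "data": {"targets": [[0,-0.004,-0.08,0],[0,-0.004,-0.16,0],[0,-0.004,-0.24,0],[0,-0.004,-0.3,0],[0,-0.004,-0.35,0],[0,-0.004,-0.371,0],[0,-0.004,-0.371,0]]}}

```text
time: 2.65
tool_pos: [0.5159, -0.2746, 0.0029]
ee_rot: [-3.139, -0.004, 1.966]
wrist_force: [-0.5, -0.2, -0.7]
width: 0.0657
finger_force: 0.0
```

>>> {"op": "arm_command", "data": {"targets": [[0,0,0,0],[0,0,0,0],[0,0,0,0],[0,0,0,0],[0,0,0,0],[0,0,0,0]], "claw": 1}}

```text
time: 3.15
tool_pos: [0.5181, -0.2777, 0.0059]
ee_rot: [3.141, 0.001, 1.964]
wrist_force: [-0.1, 0.2, -0.2]
width: 0.0289
finger_force: 0.0
```

>>> {"op": "arm_command", "data": {"targets": [[0,0,0,0],[0,0,0,0],[0,0,0,0],[0,0,0.04,0],[0,0,0.08,0],[0,0,0.124,0],[0,0,0.124,0]], "claw": 1}}

```text
time: 3.73
tool_pos: [0.5202, -0.2789, 0.0716]
ee_rot: [3.137, 0.007, 1.964]
wrist_force: [0.5, -0.6, 0.2]
width: 0.0236
finger_force: 30.0
```

>>> {"op": "arm_command", "data": {"targets": [[0,0.04,0,-0.05],[0,0.1,0,-0.1],[0,0.15,0,-0.15],[0,0.2,0,-0.2],[0,0.225,0,-0.246],[0,0.225,0,-0.246],[0,0.225,0,-0.246]]}}

```text
time: 4.32
tool_pos: [0.5171, -0.1643, 0.0657]
ee_rot: [-3.14, 0.0, 1.453]
wrist_force: [-0.3, 0.4, -1.4]
width: 0.0236
finger_force: 30.0
```

```bash
python3 - <<'E'
from h import *
o=robot.get_obs(); p=snap('wrist','w2.png'); print(o['tool_pos'],o['ee_rot'],o['width'],o['finger_force'],o['wrist_force'],o['wrist_torque'])
h=cv2.cvtColor(p,cv2.COLOR_RGB2HSV)
w=((h[...,1]<60)&(h[...,2]>110)).astype(np.uint8)
for cn in cv2.findContours(w,0,2)[0]:
    if cv2.contourArea(cn)>800:
        bx=cv2.boxPoints(cv2.minAreaRect(cn)); print(bx.round().tolist(),[onz('wrist',*q,o['tool_pos'][2]-.0015,o).round(4).tolist() for q in bx])
E
```

```text
[ 0.51707647 -0.16434272  0.06570313] [-3.13997446e+00  1.36057564e-04  1.45289463e+00] 0.023590490275397825 29.989939033985138 [-0.2842213   0.40572072 -1.36162773] [-0.10543661  0.09504546 -0.00090161]
[[529.0, 266.0], [544.0, 249.0], [608.0, 305.0], [593.0, 322.0]] [[0.6791, -0.2124, 0.0642], [0.6924, -0.1994, 0.0642], [0.8237, -0.2972, 0.0642], [0.8047, -0.315, 0.0642]]
[[265.0, 296.0], [276.0, 226.0], [299.0, 230.0], [287.0, 300.0]] [[0.4725, -0.203, 0.0642], [0.4903, -0.1511, 0.0642], [0.5042, -0.1552, 0.0642], [0.4881, -0.2075, 0.0642]]
[[342.0, 229.0], [363.0, 224.0], [374.0, 277.0], [352.0, 281.0]] [[0.5313, -0.1574, 0.0642], [0.5451, -0.1562, 0.0642], [0.5498, -0.1959, 0.0642], [0.5348, -0.1973, 0.0642]]
[[15.0, 284.0], [85.0, 222.0], [121.0, 262.0], [50.0, 324.0]] [[0.1623, -0.1978, 0.0642], [0.3338, -0.1337, 0.0642], [0.3591, -0.1692, 0.0642], [0.2027, -0.2475, 0.0642]]
[[590.0, 133.0], [635.0, 130.0], [641.0, 217.0], [595.0, 220.0]] [[0.7348, -0.1083, 0.0642], [0.8085, -0.1062, 0.0642], [0.8431, -0.1951, 0.0642], [0.7557, -0.1842, 0.0642]]
[[289.0, 54.0], [351.0, 54.0], [351.0, 209.0], [289.0, 209.0]] [[0.5127, -0.048, 0.0642], [0.548, -0.0522, 0.0642], [0.5384, -0.145, 0.0642], [0.5003, -0.1405, 0.0642]]
```

View pics/w2.png

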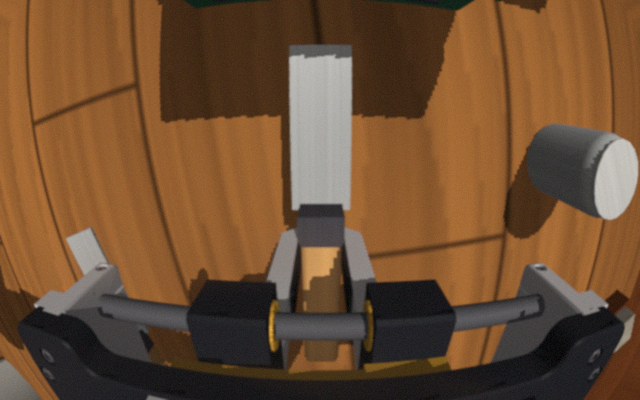

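The wrist view shows the scraper held squarely, its tip at (320,45) and the blade flat; its width comes out at 36 mm at both ends. I'll insert it under the edge.

>>> {"op": "arm_command", "data": {"targets": [[0.003,0.03,0.002,0],[0.007,0.06,0.002,0],[0.012,0.09,0.002,0],[0.014,0.12,0.002,0],[0.014,0.12,0.002,0]]}}

```text
time: 4.78
tool_pos: [0.5247, -0.104, 0.0675]
ee_rot: [-3.141, -0.001, 1.451]
wrist_force: [-0.2, -0.2, -0.3]
width: 0.0241
finger_force: 30.0
```

>>> {"op": "arm_command", "data": {"targets": [[0.002,0.02,0,0],[0.004,0.036,0,0],[0.004,0.036,0,0]]}}

```text
time: 5.03
tool_pos: [0.5267, -0.0863, 0.0678]
ee_rot: [-3.141, -0.001, 1.45]
wrist_force: [0.3, 0.3, -1.6]
width: 0.0239
finger_force: 30.0
```

```bash
python3 - <<'E'
from h import *
o=robot.get_obs(); p=snap('scene','s1.png'); print(o['tool_pos'],o['wrist_force'],o['wrist_torque'])
cv2.imwrite('pics/s1c.png',cv2.resize(p[120:300,230:460,::-1],None,fx=3,fy=3))
E
```

```text
[ 0.52674736 -0.08626266  0.06783883] [ 0.25548881  0.29319843 -1.55676059] [-0.11904527  0.0623564  -0.01713779]
```

View pics/s1c.png

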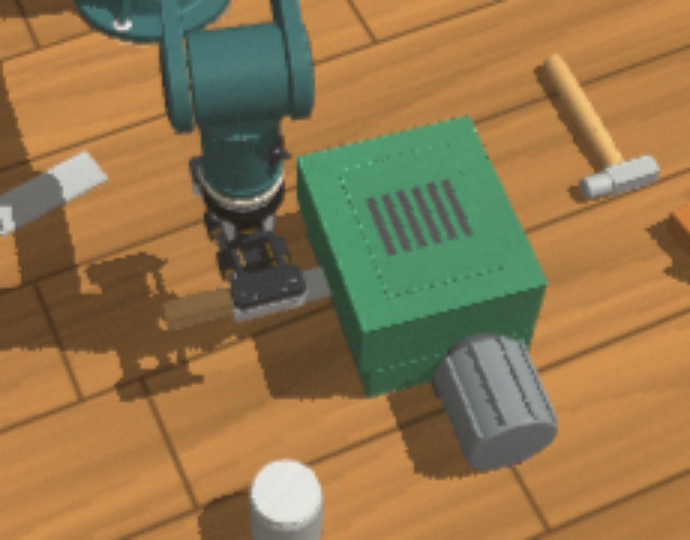

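The scene view shows the blade under the cover's free edge at about (325,285) in the crop, near mid-length, and the forces are near zero. I'll lever up along the edge's arc.

>>> {"op": "arm_command", "data": {"targets": [[0,0.002,0.027,0],[0.001,0.005,0.054,0],[0.001,0.01,0.08,0],[0.002,0.017,0.105,0],[0.003,0.028,0.134,0],[0.005,0.042,0.164,0],[0.007,0.059,0.193,0],[0.007,0.059,0.193,0]]}}

```text
time: 5.75
tool_pos: [0.5315, -0.0569, 0.1677]
ee_rot: [3.137, 0.0, 1.45]
wrist_force: [0.6, -0.5, -1.6]
width: 0.0235
finger_force: 30.0
```

```bash
python3 - <<'E'
from h import *
o=robot.get_obs(); p=snap('scene','s2.png'); print(o['tool_pos'],o['wrist_force'],o['wrist_torque'])
cv2.imwrite('pics/s2c.png',cv2.resize(p[100:280,230:460,::-1],None,fx=3,fy=3))
E
```

```text
[ 0.53149666 -0.05694099  0.16769234] [ 0.58348912 -0.50268103 -1.63689044] [-0.06904641  0.04758369 -0.01990596]
```

View pics/s2c.png

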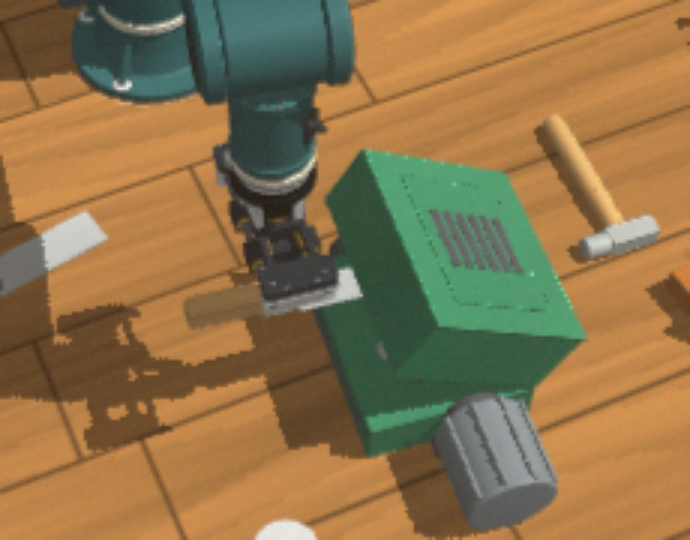

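Cover at about 30° with the blade under its edge, at crop (345,285). I'll continue to about 70°.

>>> {"op": "arm_command", "data": {"targets": [[0.002,0.019,0.027,0],[0.005,0.04,0.053,0],[0.008,0.063,0.076,0],[0.011,0.088,0.097,0],[0.014,0.115,0.117,0],[0.018,0.144,0.133,0],[0.021,0.174,0.147,0],[0.025,0.205,0.159,0]]}}

```text
time: 6.47
tool_pos: [0.543, 0.0459, 0.2445]
ee_rot: [3.141, 0.001, 1.448]
wrist_force: [0.8, -1.8, -3.0]
width: 0.0238
finger_force: 30.0
```

>>> {"op": "arm_command", "data": {"targets": [[0,0,0,0],[0,0,-0.012,0],[0.004,0.035,-0.02,0],[0.008,0.07,-0.025,0],[0.012,0.1,-0.025,0],[0.012,0.1,-0.025,0]]}}

```text
time: 6.97
tool_pos: [0.5484, 0.0964, 0.2303]
ee_rot: [-3.14, -0.001, 1.451]
wrist_force: [-0.1, -0.2, -1.1]
width: 0.0237
finger_force: 30.0
```

```bash
python3 - <<'E'
from h import *
o=robot.get_obs(); p=snap('scene','s3.png'); q=snap('top','t3.png');print(o['tool_pos'],o['wrist_force'],o['wrist_torque'])
a=cv2.resize(p[80:260,250:460,::-1],(420,360));b=cv2.resize(q[90:270,150:340,::-1],(380,360))
cv2.imwrite('pics/c3.png',np.hstack([a,b]))
E
```

```text
[0.54842138 0.0964391  0.23032711] [-0.08683647 -0.20200756 -1.12315498] [-0.09123438  0.01946776 -0.00874315]
```

View pics/c3.png

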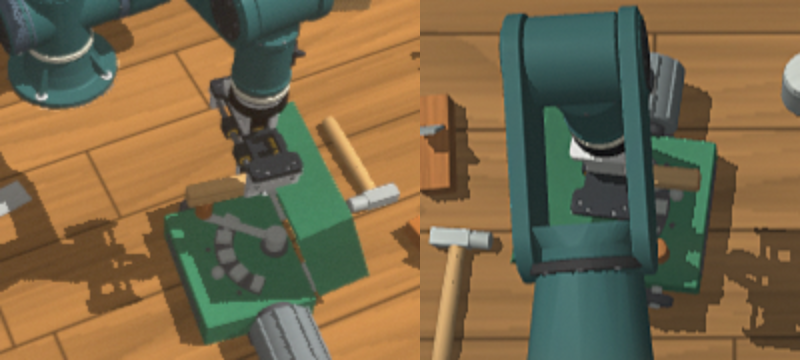

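The left (scene) view shows the cover at about 70° with the blade inside it and the lever visible. Next I push +y with the tip to bring it upright.

>>> {"op": "arm_command", "data": {"targets": [[0.002,0.02,0,0],[0.005,0.04,0,0],[0.007,0.06,0,0],[0.01,0.08,0,0],[0.012,0.1,0,0],[0.014,0.114,0,0],[0.014,0.114,0,0]]}}

```text
time: 7.65
tool_pos: [0.5557, 0.1547, 0.2316]
ee_rot: [-3.142, -0.002, 1.452]
wrist_force: [-0.5, -0.2, -1.3]
width: 0.0239
finger_force: 30.0
```

```bash
python3 - <<'E'
from h import *
o=robot.get_obs(); p=snap('scene','s4.png'); print(o['tool_pos'],o['wrist_force'],o['wrist_torque'])
h=cv2.cvtColor(p,cv2.COLOR_RGB2HSV)
# predicted cover corners at several angles for comparison
c,s=np.cos(np.radians(-7)),np.sin(np.radians(-7))
for th in (80,85,90,95):
    t=np.radians(th); L=[]
    for x in(-.11,.11):
        for (y,z) in((-.19,.008),(-.19,.093)):
            Y=.09+y*np.cos(t)+z*np.sin(t); Z=.06-y*np.sin(t)+z*np.cos(t)
            L.append(np.round(proj('scene',(.5504+c*x-s*Y,.093+s*x+c*Y,Z))).astype(int).tolist())
    print(th,L)
cv2.imwrite('pics/s4c.png',cv2.resize(p[80:260,250:460,::-1],None,fx=3.3,fy=3.3))
E
```

```text
[0.55571309 0.15465545 0.2315703 ] [-0.51230507 -0.24088996 -1.27537942] [-0.10801936  0.08759192 -0.01450895]
80 [[380, 137], [407, 128], [408, 196], [437, 185]]
85 [[385, 136], [412, 128], [414, 194], [443, 185]]
90 [[390, 135], [417, 128], [419, 192], [448, 185]]
95 [[395, 134], [421, 129], [425, 191], [452, 185]]
```

View pics/s4c.png

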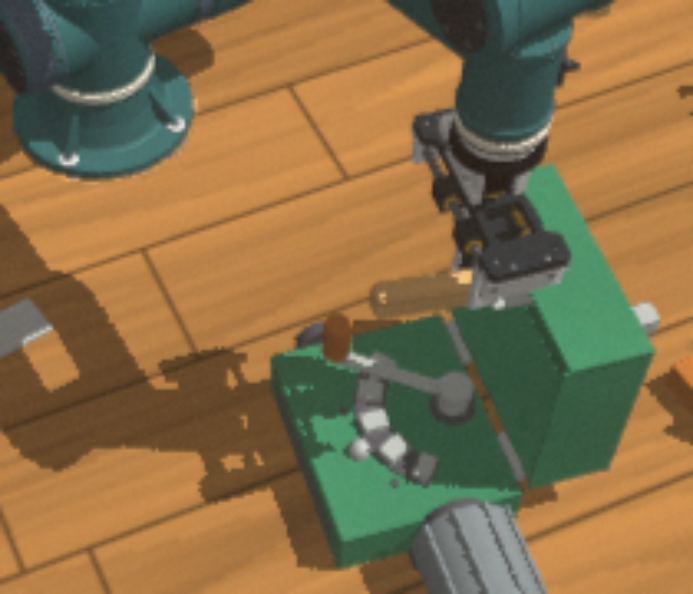

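The corner pixels (421,194) and (448,187) match a 90° opening. The big bright dome is at (358,216) in the full picture. I'll withdraw the scraper, then check which notch the dome marks.

>>> {"op": "arm_command", "data": {"targets": [[-0.006,-0.05,0,0],[-0.016,-0.13,0,0],[-0.025,-0.21,0,0],[-0.035,-0.29,0,0],[-0.045,-0.37,0,0],[-0.055,-0.45,0,0],[-0.065,-0.53,0,0],[-0.075,-0.61,0,0]]}}

```text
time: 8.37
tool_pos: [0.5181, -0.1541, 0.2326]
ee_rot: [3.139, -0.001, 1.45]
wrist_force: [0.3, -0.0, -1.7]
width: 0.0237
finger_force: 30.0
```

>>> {"op": "arm_command", "data": {"targets": [[0,-0.08,-0.04,0],[0,-0.16,-0.08,0],[0,-0.2,-0.14,0],[0,-0.21,-0.21,0],[0,-0.21,-0.28,0],[0,-0.21,-0.34,0],[0,-0.21,-0.36,0],[0,-0.21,-0.36,0]]}}

```text
time: 9.03
tool_pos: [0.5164, -0.2563, 0.0483]
ee_rot: [-3.136, -0.004, 1.449]
wrist_force: [-0.5, 0.1, -0.5]
width: 0.0239
finger_force: 30.0
```

```bash
python3 - <<'E'
from h import *
o=robot.get_obs(); p=snap('top','t5.png');s=snap('scene','s5.png'); print(o['tool_pos'],o['ee_rot'],o['wrist_force'],o['time'])
c,s_=np.cos(np.radians(-7)),np.sin(np.radians(-7))
def W(x,y,z): return (.5504+c*x-s_*y,.093+s_*x+c*y,z)
for a in(0,.45,.9,1.35):
    b=a-2.246; k=lambda r,z:[np.round(proj(n,W(r*np.cos(b),.06+r*np.sin(b),z))).tolist() for n in('top','scene')]
    print(a,'stud',k(.105,.067),'knobtop',k(.12,.135),W(.12*np.cos(b),.06+.12*np.sin(b),0))
h=cv2.cvtColor(p,cv2.COLOR_RGB2HSV)
a=cv2.resize(p[130:250,210:320,::-1],(400,436));b=cv2.resize(s[160:270,300:400,::-1],(396,436))
cv2.imwrite('pics/c5.png',np.hstack([a,b]))
E
```

```text
[ 0.51636773 -0.25631927  0.04830687] [-3.13618672 -0.00363771  1.44879393] [-0.53827688  0.06360806 -0.47526713] 9.0333
0 stud [[267.0, 216.0], [354.0, 191.0]] knobtop [[268.0, 215.0], [350.0, 177.0]] (np.float64(0.4718490443803925), np.float64(0.06872243286917484), 0)
0.45 stud [[276.0, 203.0], [352.0, 203.0]] knobtop [[279.0, 199.0], [348.0, 191.0]] (np.float64(0.5168602733742157), np.float64(0.0397204895427611), 0)
0.9 stud [[278.0, 187.0], [357.0, 215.0]] knobtop [[282.0, 180.0], [354.0, 205.0]] (np.float64(0.5700053498642738), np.float64(0.03318410697219644), 0)
1.35 stud [[273.0, 173.0], [368.0, 225.0]] knobtop [[276.0, 162.0], [367.0, 216.0]] (np.float64(0.6207027811300189), np.float64(0.05041471680754327), 0)
```

View pics/c5.png

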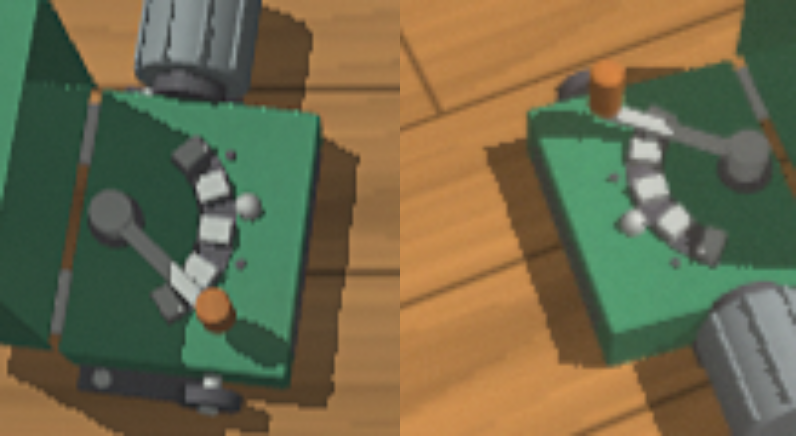

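The top view shows the stud at (279,187), exactly where the 0.90 rad notch's mark should project; small screws sit at 0.45 and 1.35, and the knob is at (269,215). So the goal is 0.90. I'll lay the scraper down.

>>> {"op": "arm_command", "data": {"targets": [[0,0,-0.04,0],[0,0,-0.075,0],[0,0,-0.086,0],[0,0,-0.091,0],[0,0,-0.091,0]]}}

```text
time: 9.55
tool_pos: [0.5199, -0.2587, 0.0086]
ee_rot: [3.137, 0.002, 1.449]
wrist_force: [0.5, -0.9, 1.4]
width: 0.0238
finger_force: 30.0
```

```bash
python3 - <<'E'
from h import *
for i in range(3):
    robot.snapshot('wrist'); o=robot.get_obs(); print(o['tool_pos'],o['wrist_force'])
E
```

```text
[ 0.51986759 -0.25868861  0.00858891] [ 0.81562324 -1.30845292  0.91996764]
[ 0.51978959 -0.25867746  0.0084448 ] [ 0.49167776 -1.7223601   2.1253105 ]
[ 0.51965757 -0.25863781  0.00824527] [ 0.75343693 -0.93467774  2.01648655]
```

>>> {"op": "arm_command", "data": {"targets": [[0,0,0,0],[0,0,0,0],[0,0,0,0],[0,0,0.02,0],[0,0,0.08,0],[0,0,0.16,0],[0,0,0.24,0],[0,0,0.32,0]], "claw": 0.35}}

```text
time: 10.37
tool_pos: [0.5176, -0.2574, 0.168]
ee_rot: [-3.141, -0.0, 1.449]
wrist_force: [0.5, 0.2, 0.7]
width: 0.061
finger_force: 0.0
```

>>> {"op": "arm_command", "data": {"targets": [[0,0,0.08,0],[0,0,0.1,0],[0,0,0.1,0]]}}

```text
time: 10.62
tool_pos: [0.52, -0.2589, 0.2219]
ee_rot: [3.132, 0.004, 1.449]
wrist_force: [1.0, -0.4, 0.1]
width: 0.0615
finger_force: 0.0
```

```bash
python3 - <<'E'
from h import *
o=robot.get_obs(); p=snap('top','t6.png'); print(o['tool_pos'],o['ee_rot'],o['width'])
h=cv2.cvtColor(p,cv2.COLOR_RGB2HSV)
def blob(m,x0,y0,x1,y1):
    m=m.astype(np.uint8)[y0:y1,x0:x1]; n,l,st,c=cv2.connectedComponentsWithStats(m); i=1+st[1:,4].argmax(); return st[i,:4]+[x0,y0,0,0],st[i,4],c[i]+[x0,y0]
# knob orange
r=blob((h[...,0]<18)&(h[...,1]>150)&(h[...,2]>120),255,195,285,230); print(r, onz('top',*r[2],.13))
a=cv2.resize(p[110:260,210:440,::-1],None,fx=3.4,fy=3.4); cv2.imwrite('pics/c6.png',a)
E
```

```text
[ 0.51997326 -0.2588774   0.22192211] [3.13213457 0.00439893 1.44904287] 0.06145905302030864
(array([264, 210,   9,   9]), np.int32(67), array([267.91044776, 213.91044776])) [0.47631615 0.06977663 0.13      ]
```

View pics/c6.png

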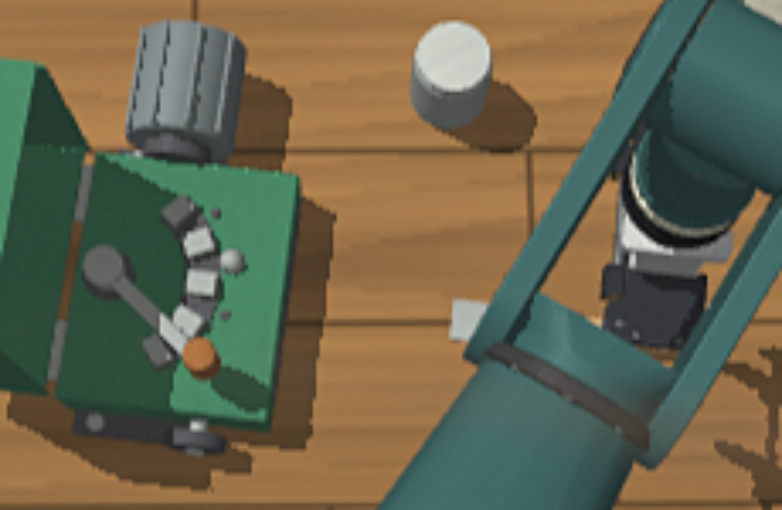

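The scraper lies on the bench with its tip at crop (465,320), clear of the machine, and the cover is still open. The knob is at crop (201,355). I'll move to the lever knob.

>>> {"op": "arm_command", "data": {"targets": [[-0.01,0.08,0,0],[-0.022,0.16,0,0],[-0.033,0.24,0,0],[-0.045,0.32,0,0],[-0.056,0.4,0,0],[-0.067,0.48,0,0],[-0.079,0.56,0,0],[-0.09,0.635,0,0]]}}

```text
time: 11.33
tool_pos: [0.4707, 0.0617, 0.2124]
ee_rot: [-3.135, 0.001, 1.449]
wrist_force: [0.7, 0.3, 1.0]
width: 0.0614
finger_force: 0.0
```

>>> {"op": "arm_command", "data": {"targets": [[-0.002,0.02,0,0],[-0.002,0.02,0,0],[-0.002,0.02,0,0],[-0.002,0.02,0,0]]}}

```text
time: 11.67
tool_pos: [0.4718, 0.0684, 0.2145]
ee_rot: [-3.139, 0.001, 1.448]
wrist_force: [-0.1, 0.1, -0.8]
width: 0.0611
finger_force: 0.0
```

```bash
python3 - <<'E'
from h import *
o=robot.get_obs(); p=snap('wrist','w7.png'); print(o['tool_pos'],o['ee_rot'],o['wrist_force'])
h=cv2.cvtColor(p,cv2.COLOR_RGB2HSV)
m=((h[...,0]<18)&(h[...,1]>150)&(h[...,2]>100)).astype(np.uint8)
n,l,st,c=cv2.connectedComponentsWithStats(m)
for i in range(1,n):
    if st[i,4]>250 : print(st[i],c[i],onz('wrist',*c[i],.13,o).round(4))
E
```

```text
[0.47182374 0.06841999 0.21446076] [-3.13906154e+00  1.31740733e-03  1.44761081e+00] [-0.07854073  0.11492875 -0.7762528 ]
[    0     0   383   313 67710] [160.65135135 135.07837838] [0.3316 0.151  0.13  ]
[621   0  19  35 300] [629.67        11.62333333] [0.9025 0.2731 0.13  ]
[  393    36   247   362 30800] [557.47003247 193.87029221] [0.7331 0.0443 0.13  ]
[311 178  30  38 856] [325.43341121 197.02336449] [0.4765 0.0726 0.13  ]
[ 611  335   29   65 1015] [628.33793103 377.85123153] [ 1.207  -0.5143  0.13  ]
[376 339  29  31 522] [390.41954023 355.1532567 ] [ 0.5307 -0.1332  0.13  ]
[ 274  340   89   32 2558] [318.79085223 355.27169664] [ 0.4463 -0.1185  0.13  ]
```

View pics/w7.png

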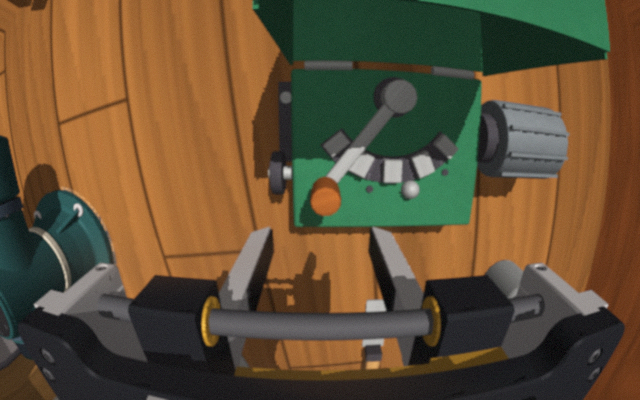

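The wrist view shows the knob at (325,198), centred between the fingers, the cover upright at the top and the stud at (411,189). I'll descend and grip the knob.

>>> {"op": "arm_command", "data": {"targets": [[0.006,0.001,-0.06,0],[0.006,0.001,-0.12,0],[0.006,0.001,-0.17,0],[0.006,0.001,-0.21,0],[0.006,0.001,-0.23,0],[0.006,0.001,-0.23,0]]}}

```text
time: 12.22
tool_pos: [0.4734, 0.0688, 0.098]
ee_rot: [-3.136, 0.001, 1.447]
wrist_force: [1.2, 0.5, -0.5]
width: 0.061
finger_force: 0.0
```

>>> {"op": "arm_command", "data": {"targets": [[0,0,0,0],[0,0,0,0],[0,0,0,0],[0,0,0,0],[0,0,0,0],[0,0,0,0],[0,0,0,0],[0,0,0,0]], "claw": 1}}

```text
time: 12.88
tool_pos: [0.4757, 0.0702, 0.1016]
ee_rot: [3.14, -0.0, 1.449]
wrist_force: [0.6, -1.0, 1.5]
width: 0.0278
finger_force: 30.0
```

>>> {"op": "arm_command", "data": {"targets": [[0,0,0.01,0],[0,0,0.02,0],[0,0,0.028,0],[0,0,0.028,0]]}}

```text
time: 13.22
tool_pos: [0.4751, 0.0714, 0.1141]
ee_rot: [-3.141, -0.002, 1.45]
wrist_force: [4.0, 3.8, -8.7]
width: 0.0274
finger_force: 30.0
```

>>> {"op": "arm_command", "data": {"targets": [[0.027,-0.024,0,0],[0.057,-0.043,0,0],[0.09,-0.058,0,0],[0.125,-0.068,0,0],[0.16,-0.072,0,0],[0.196,-0.071,0,0],[0.196,-0.071,0,0]]}}

```text
time: 13.8
tool_pos: [0.573, 0.0365, 0.1112]
ee_rot: [-3.135, -0.003, 1.45]
wrist_force: [-1.0, 4.3, -7.1]
width: 0.0272
finger_force: 30.0
```

```bash
python3 - <<'E'
from h import *
o=robot.get_obs(); p=snap('top','t8.png');s=snap('scene','s8.png'); print(o['tool_pos'],o['wrist_force'],o['width'],o['finger_force'])
E
```

```text
[0.57303787 0.03646638 0.11123736] [-0.97480957  4.28123596 -7.12389525] 0.02722662744493909 29.997687935829163
```

>>> {"op": "arm_command", "data": {"targets": [[-0.003,0,0,0],[-0.003,0,-0.01,0],[-0.003,0,-0.02,0],[-0.003,0,-0.028,0],[-0.003,0,-0.028,0]]}}

```text
time: 14.32
tool_pos: [0.5713, 0.0355, 0.1016]
ee_rot: [3.142, -0.002, 1.449]
wrist_force: [-1.7, 5.5, -1.2]
width: 0.0274
finger_force: 30.0
```

```bash
python3 - <<'E'
from h import *
o=robot.get_obs(); print(o['tool_pos'],o['wrist_force'],o['width'],o['finger_force'])
E
```

```text
[0.57133631 0.03547435 0.10156532] [-1.65371353  5.51832646 -1.22133701] 0.027438247632986863 29.99998927116394
```

>>> {"op": "arm_command", "data": {"targets": [[0,0,0,0],[0,0,0,0],[0,0,0,0],[0,0,0.02,0],[0,0,0.08,0],[0,0,0.16,0],[0,0,0.22,0],[0,0,0.22,0]], "claw": 0.35}}

```text
time: 14.98
tool_pos: [0.5754, 0.034, 0.2211]
ee_rot: [3.125, -0.001, 1.448]
wrist_force: [0.8, 0.3, 1.1]
width: 0.0609
finger_force: 0.0
```

>>> {"op": "arm_command", "data": {"targets": [[-0.02,-0.08,0,0],[-0.04,-0.16,0,0],[-0.06,-0.24,0,0],[-0.08,-0.32,0,0],[-0.1,-0.4,0,0],[-0.1,-0.4,0,0]]}}

```text
time: 15.48
tool_pos: [0.5196, -0.1726, 0.2115]
ee_rot: [3.141, 0.005, 1.44]
wrist_force: [-0.4, -0.6, 0.6]
width: 0.0609
finger_force: 0.0
```

```bash
python3 - <<'E'
from h import *
o=robot.get_obs(); print(o['tool_pos'],o['wrist_force'])
p=snap('top','t9.png');s=snap('scene','s9.png')
c,s_=np.cos(np.radians(-7)),np.sin(np.radians(-7))
W=lambda x,y,z:(.5504+c*x-s_*y,.093+s_*x+c*y,z)
for dz in(0,.009):
  for a in(.82,.9,.98):
    b=a-2.246; print(dz,a,[np.round(proj(n,W(.12*np.cos(b),.06+.12*np.sin(b),.135+dz)),1).tolist() for n in('top','scene')])
a=cv2.resize(p[120:250,210:350,::-1],(431,400));b=cv2.resize(s[120:260,300:430,::-1],(371,400))
cv2.imwrite('pics/c9.png',np.hstack([a,b])[:,:800])
E
```

```text
[ 0.51961565 -0.17257159  0.21150359] [-0.41622613 -0.5872839   0.57342317]
0 0.82 [[282.0, 183.4], [352.2, 202.7]]
0 0.9 [[281.8, 180.0], [353.8, 205.1]]
0 0.98 [[281.3, 176.7], [355.6, 207.4]]
0.009 0.82 [[281.7, 182.5], [352.3, 201.0]]
0.009 0.9 [[281.6, 179.1], [353.9, 203.4]]
0.009 0.98 [[281.1, 175.7], [355.7, 205.7]]
```

View pics/c9.png

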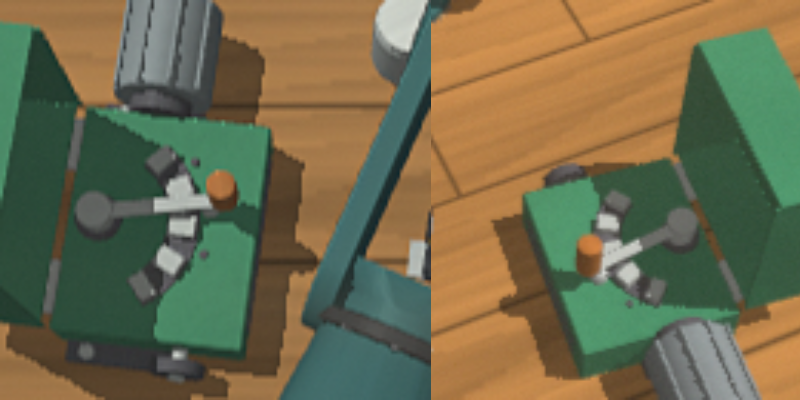

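The top view shows the lever at the stud, with the knob at (282,179). I'll check numerically that it is fully home, using the starting picture, where the lever was known to be home, as reference.

```bash
python3 - <<'E'
from h import *
c,s_=np.cos(np.radians(-7)),np.sin(np.radians(-7))
W=lambda x,y,z:(.5504+c*x-s_*y,.093+s_*x+c*y,z)
def knob(f,x0,y0,x1,y1):
    p=cv2.imread('pics/'+f); g=cv2.resize(p[y0:y1,x0:x1],None,fx=4,fy=4,interpolation=cv2.INTER_CUBIC); h=cv2.cvtColor(g,cv2.COLOR_BGR2HSV)
    m=((h[...,0]<18)&(h[...,1]>140)&(h[...,2]>80)).astype(np.uint8); n,l,st,ce=cv2.connectedComponentsWithStats(m)
    i=1+st[1:,4].argmax(); b=st[i]/4; return (ce[i]/4+[x0,y0]).round(2),(b[:4]+[x0,y0,0,0]).round(1)
def P(a,z,n):
    b=a-2.246; return np.round(proj(n,W(.12*np.cos(b),.06+.12*np.sin(b),z)),2)
print('scene start',knob('s5.png',340,165,362,192),P(0,.112,'scene'))
print('scene now',knob('s9.png',342,192,370,222),'home',P(.9,.112,'scene'),'up9',P(.9,.121,'scene'))
print('top start',knob('t5.png',258,200,282,225),P(0,.112,'top'))
print('top now',knob('t9.png',270,170,295,195),'home',P(.9,.112,'top'),'up9',P(.9,.121,'top'))
E
```

```text
scene start (array([351.27, 174.19]), array([340. , 165. ,  22. ,  24.5])) [350.14 181.51]
scene now (array([355.22, 209.15]), array([351.2, 202.2,   8.5,  14.2])) home [353.44 209.29] up9 [353.56 207.66]
top start (array([268.54, 214.33]), array([264.2, 209.2,   9.2,  10.5])) [268.91 216.88]
top now (array([281.69, 180.45]), array([277.2, 175.8,   9.5,   9.5])) home [282.35 182.33] up9 [282.13 181.43]
```

The numbers fit the lever being fully home: the scene offset is +0.4 px against +0.6 px at the start, where 9 mm up would give about +2 px. The gripper also came down to its original grip height with no spring load left on it. I'll hand in.

```bash
python3 -c "
from bench import robot
print(robot.close_job())"
```

```text
the job is handed in; nothing more can be done
None
```

I handed the job in at about 16 s of the 61 s: the cover stands open at about 90°, the scraper lies on the bench clear of the machine, the lever is home in the 0.90 rad notch at the domed stud, and the plane, hammer and tin were left alone; no verdict was returned.

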